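# Set the tie rod to the mark and hang the index on it

## Robot

A 7-joint arm with a two-finger parallel gripper is mounted at the origin on a cart in front of the work surface, level with it; the furniture and walls round the work are solid. World frame = base frame: x ahead of the robot, y to its left, z up, the work surface at z = 0. Lengths are in m, angles in rad, forces in N, time in s.
With the tool pointing down it reaches from about 0.35 to 0.9 m from the base axis. Payload 8.1 kg.
Tool frame: the origin (TCP) lies midway between the tips of the shut fingers; the grasp point (between the pads) lies 19 mm behind it; y points along the fingers, z is the direction in which the jaws open and shut, and the axes are right-handed (so a half turn about y gives the same grasp; the last joint's range is limited). The gripper opens to 92 mm and grips with 3 to 60 N. Pads are 19 mm wide; open, the fingers measure 130 mm over their backs; the gripper's body (75 mm by 190 mm) begins 47 mm behind the grasp point.
Start: joints at [-1.224, 0.434, 0.025, 1.573, -0.012, 1.134, -0.075], TCP at [0.272, 0.563, 0.227] pointing down, gripper open.
Joint ranges: [-2.62, 2.62], [-0.44, 2.09], [-1.27, 1.32], [0.08, 2.57], [-1.32, 4.46], [0.12, 2], [-2.74, 2.74]. Speed limits (rad/s): [2.22, 2.22, 3.01, 3.01, 3.14, 3.14, 3.14].

## Interface

Orientations are given as a unit quaternion [w, x, y, z].
In Python, from rig import * gives the robot as it stands.
- The arm moves only by the tool step_arm, never from a script. Its argument "series" is a list of rows, each a list of 3 entries, a list of its own where there are three numbers: the shift along the tool's x, y, z in mm, then the turn about the tool's y in rad, then the gripper's target within -1 to 1 (fully open at 1, half-way at 0, shut at -1). A call has exactly 10 rows; each row is the pose to reach, as a shift and turn from the pose commanded when the call began, along the tool's axes at that moment; what a row does not reach only later rows make up. A row lasts 1/10 s, in which the tool goes at most 50 mm and 8.59 degrees, less where a joint would pass 70% of its speed; a pose out of reach is approached as far as the arm can. A call with a gripper value outside its range is refused whole. The fingers move at their own pace and stop on an object; the grip force is fixed at half the most. Time passes only in rows, so rows that repeat a pose let the fingers close, or fill a call up. It gives the time, the measured TCP pose, the force and the opening at its end, in the units of the state.
- get_obs(): the state, without advancing time (a new reading comes with each control period).
- get_image(name): name is "scene" or "top"; returns the picture (400x640x3 uint8, red, green, blue); there is no depth.
- get_calibration(name): a dict with "mtx" (3x3 intrinsics, pixels), "rvec" (rotation vector, rad) and "tvec" (3), from world to camera coordinates, as OpenCV has them. Camera axes: x right, y down, z forward; pixel columns grow to the right and rows downward; lengths in m; the calibration is good to about 2 mm. A picture is of the moment at which its call begins. get_calibration takes no time and is no camera call.
- hand_in(): hands the job in, once; it reports no verdict.
The state is a dict: "time_s": time; "joints": joint angles; "qvel": joint speeds; "effort": joint torques, N m; "ee_pos": TCP position; "eef_rot": TCP orientation; "wrist_force": force on the tool from outside, world axes, zero at the start; "torque": the same for the moment, N m; "opening": finger opening in m.
Only numpy, scipy, OpenCV 4.12 (cv2) and the standard library are available. Lean on these libraries where they do the work, as an engineer would, in place of code of your own. Each camera call takes 0.05 s, during which the arm holds its last target. There are 200 camera calls.

## Task

Turn the brass turnbuckle sleeve of the grey fixture by its spokes so that the end blocks draw in until the white pointer stands level with the red mark. Take the yellow index hanger off its blue parking stand, hook it on the open end of the fixture's rail, and slide it along under the blue guard, without dropping it, until it hangs in line with the red mark; leave it hanging freely on the rail. Leave the other things on the bench and on the fixture where they are.

Things in the scene. Friction and masses are not known exactly. Their poses are not given: they have to be found in the camera images.
- fixture: Tie-rod fixture, fixed; grey base 250 (x) x 370 (y) x 14 mm, origin on the bench, 5 mm in front (-x) of the base's middle. x points away from the robot, y left along tie rod and rail, z up; turned by up to 0.22 rad. Tie rod at x = -45 mm, 88 mm above the bench; rail at x = +68 mm. Steel end blocks 38 x 24 mm, tops 118 mm above the bench, at the rod's ends.
- sleeve_centre (a point): Centre of the brass turnbuckle sleeve (36 mm thick in the middle, 110 mm long along the fixture's y), 88 mm above the bench. Four steel spokes, 10 mm thick, stand crosswise out of its middle in the fixture's x-z plane, their ends 67 mm from the sleeve's axis. Axes as the fixture.
- sleeve (a joint): Turn of the sleeve, rad. At 0 a spoke points straight up, the others at right angles. Grows as the top moves away from the robot (fixture's +x): both end blocks then draw in to the middle, each 5.09 mm per rad (32 mm a turn); the other way they move out. Range -0.2 to 9; starts at 0 to 1.5. Stays where it is left; takes 2 to 4 N at a spoke.
- pointer (a point): Tip of the white pointer on the right-hand (-y) end block, 4 mm wide, 30 mm above the bench. It moves along the fixture's +y as the rod is drawn in, and starts right of the mark. Axes as the fixture.
- mark_top (a point): Middle of the top of the red mark, an upright red plate 5 mm thick along y, 26 mm along x, 18 mm high on the fixture's base, beside the pointer's path; top 32 mm above the bench, 32 mm in front (-x) of the rail. Its place along y varies. Axes as the fixture.
- rail_mid (a point): Middle of the fixture's round rail: 12 mm thick, axis 102 mm above the bench, 300 mm long along y, a post at either end. A flat blue guard 18 mm above the rail's top (guard top 129 mm above the bench) covers its rear side from 150 mm right to 30 mm left of this point, front edge 4 mm behind the rail's axis. Only the left end, 30 to 150 mm left, can be hooked onto from above. Axes as the fixture.
- stand: Blue parking stand, fixed; base 100 (x) x 120 (y) x 10 mm, origin under its centre. Its steel rail, 12 mm thick, along its y, axis 85 mm above the bench, between two posts 100 mm apart, carries the hanger. It stands left of the fixture, turned by up to 0.35 rad. The room round about: a vise with pliers and a torch on a stand at the right of the bench (x about 0.35, y -0.35 to -0.65, up to 0.35 m high); a lamp hangs over the bench from about x = 0.6, 0.5 m up.
- hanger: Yellow index hanger, 120 g, 112 mm tall, balanced to hang upright; origin as hanger_hook. Its y runs along the rail it hangs on, x away from the robot.
- hanger_hook (a point): Point of the hanger on the rail's axis when hung. It sits on the rail by a self-centring inverted-V saddle 30 mm wide along y, open below (about 34 mm), top 18 mm above this point. Behind is a steel counterweight bar (x +13 to +29 mm, down to 28 mm below): lift 40 mm to unhook. In front, at x = -22 mm, a 40 mm wide tag with a red tongue reaches 60 mm below.
- hanger_grip (a point): Grip point on the hanger's upright tab, 24 mm wide along the hanger's y, 6 mm thick along x, black band near its top; top 19 mm above this point. It lies 22 mm in front (-x) of and 33 mm above hanger_hook. Grip from above, fingers on the two y sides; they then pass in front of the guard.
- pipe_elbow: Dark pipe elbow, 50 x 50 x 28 mm, standing on the left part of the fixture's base; origin under its centre. Bystander.
- spray_can: White spray can, 67 mm across, 225 mm tall, standing either behind the parking stand or in front of it near the bench edge; origin under its centre. Bystander.
- tape_measure: Yellow tape measure, 32 x 74 x 60 mm, standing where the spray can does not: in front of the parking stand or behind it; origin under its centre. Bystander.
- screw_jar: Clear jar with a black lid, 63 mm across, 94 mm tall, standing behind the fixture; origin under its centre. Bystander.
- flux_tin: Round tin with a yellow lid, 67 mm across, 31 mm high, standing behind the fixture; origin under its centre. Bystander.

How it is judged:
At the end, for the whole second after the job is handed in: The pointer is within 3 mm of the red mark along the fixture's y; the hanger is seated on the fixture's rail (its hook point within 6 mm of the rail's axis in x and z), upright within 0.3 rad, within 7 mm of the red mark along y; hanger and sleeve at rest (y of pointer in the frame of mark_top between -0.003 and 0.003 m and y of hanger_hook in the frame of mark_top between -0.007 and 0.007 m and x of hanger_hook in the frame of rail_mid between -0.006 and 0.006 m and z of hanger_hook in the frame of rail_mid between -0.006 and 0.006 m and angle between hanger_hook's own z axis and vertical below 0.3 rad and linear speed of hanger below 0.02 m/s and velocity of joint sleeve between -0.05 and 0.05 rad/s); the robot touches nothing.
It fails at once if a bystander (pipe elbow, spray can, tape measure, jar, tin) is moved by more than 30 mm or the spray can is tipped (distance of any of pipe_elbow, spray_can, tape_measure, screw_jar, flux_tin from where it was at the start of the episode above 0.03 m or angle between spray_can's own z axis and vertical above 0.5 rad).
It fails at once if the hanger is dropped on the bench (height (world z) of hanger_hook below 0.055 m).
It also fails if it takes over 72 s, if anything falls off the work surface, if the arm or the gripper's body presses on something with over 40 N, if the wrist force passes 120 N, or if a joint passes its speed limit or range.

## Working session

There is one attempt and no reset: what is moved stays moved. The work goes in short steps, Python scripts to look and compute and a tool call to move; the robot and the scene stay as the last step left them, time stands still between calls to the robot, and variables do not carry over. Pictures are saved under pics/ and viewed, about 8 in all and at most 12, crops included, and the job is handed in when it is done.

Besides the shell and the picture viewer there is one more tool, called after "Request:" by a JSON object that holds its "fn" and its "kwargs", one argument or row to a line. step_arm: Moves the arm, as the interface text tells. Its arguments: {"type":"object","properties":{"series":{"type":"array"}},"required":["series"]}

```bash
mkdir -p pics; python3 - <<'E'
from rig import *
import cv2,json
for n in("scene","top"):
    cv2.imwrite(f"pics/{n}0.png",cv2.resize(get_image(n),(800,500),interpolation=cv2.INTER_CUBIC)[:,:,::-1])
    c=get_calibration(n);print(n,c)
o=get_obs();print(o)
E
```

```text
scene {'mtx': array([[457.60319917,   0.        , 318.83523814],
       [  0.        , 457.60319917, 201.06322108],
       [  0.        ,   0.        ,   1.        ]]), 'rvec': array([ 1.89432636, -0.61832601,  0.43006229]), 'tvec': array([-0.36630692,  0.27049433,  0.74103828])}
top {'mtx': array([[514.74912193,   0.        , 317.04000715],
       [  0.        , 514.74912193, 199.01868808],
       [  0.        ,   0.        ,   1.        ]]), 'rvec': array([ 2.11011853, -2.12422375,  0.21005528]), 'tvec': array([0.13768144, 0.57385235, 1.13954399])}
{'time_s': 0.1, 'joints': array([-1.22359183,  0.43515377,  0.02495592,  1.57401365, -0.01159408,
        1.13398111, -0.07510762]), 'qvel': array([ 0.00175199, -0.00254655, -0.00136994, -0.002321  ,  0.00208363,
        0.00032348, -0.00081539]), 'effort': array([ 3.48197485e-03, -6.69129539e+01,  9.88298357e-01, -3.15147257e+01,
       -6.04960229e-02,  3.73788038e-02,  3.79944993e-05]), 'ee_pos': array([0.2715846 , 0.56240067, 0.22602003]), 'eef_rot': array([-0.68879981,  0.68978849, -0.15777997,  0.15764561]), 'wrist_force': array([-0.48547469, -0.087512  ,  0.19106636]), 'torque': array([-0.00036951, -0.01361797, -0.02726356]), 'opening': 0.09211684094531426}
```

View pics/scene0.png

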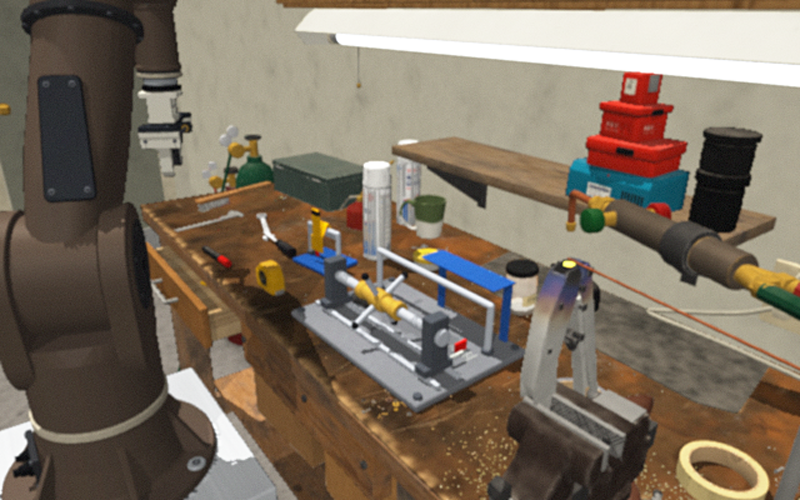

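View pics/top0.png

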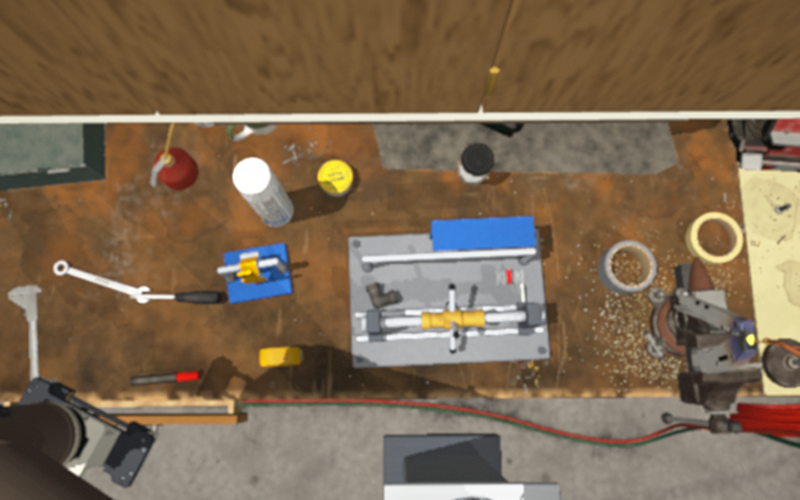

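The scene view shows the stand with the yellow hanger left at (318,232), fixture mid-bench, vise right. In the top view, the fixture base spans about (350–548, 218–367), red mark at (510,276), stand at (257,273), can behind the stand and tape in front. I'll enlarge.

```bash
python3 - <<'E'
from rig import *
import cv2
t=get_image("top");s=get_image("scene")
import numpy as np
np.save("t0.npy",t);np.save("s0.npy",s)
def crop(i,x0,y0,w,h,k,f):
    cv2.imwrite(f,cv2.resize(i[y0:y0+h,x0:x0+w],None,fx=k,fy=k,interpolation=cv2.INTER_CUBIC)[:,:,::-1])
crop(t,275,168,170,130,4.6,"pics/fix.png")
a=cv2.resize(t[185:250,170:240],None,fx=6,fy=6,interpolation=cv2.INTER_CUBIC)
b=cv2.resize(s[160:225,230:290],None,fx=6,fy=6,interpolation=cv2.INTER_CUBIC)
cv2.imwrite("pics/st.png",np.hstack([a,b])[:,:,::-1])
crop(s,230,190,190,135,4.2,"pics/sfix.png")
E
```

```text
(no output)
```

View pics/fix.png

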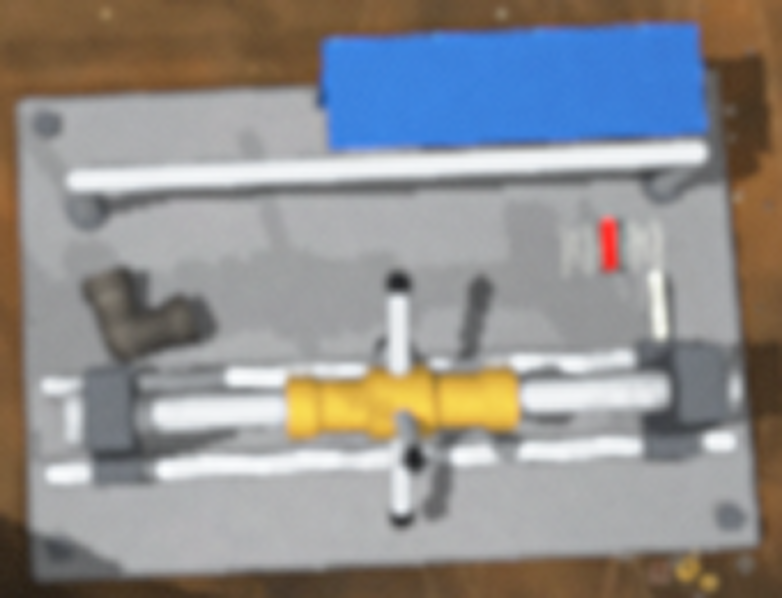

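View pics/st.png

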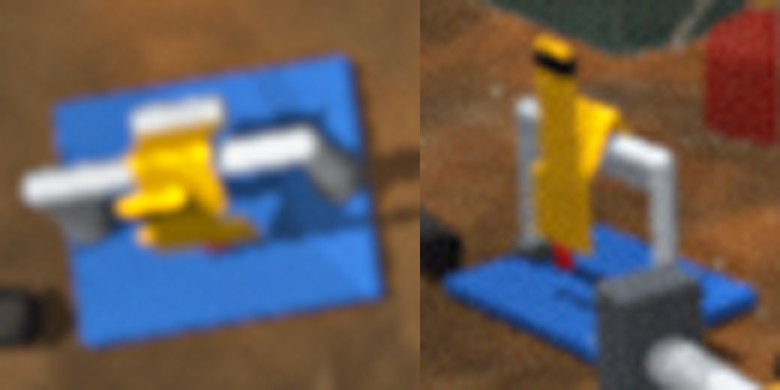

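View pics/sfix.png

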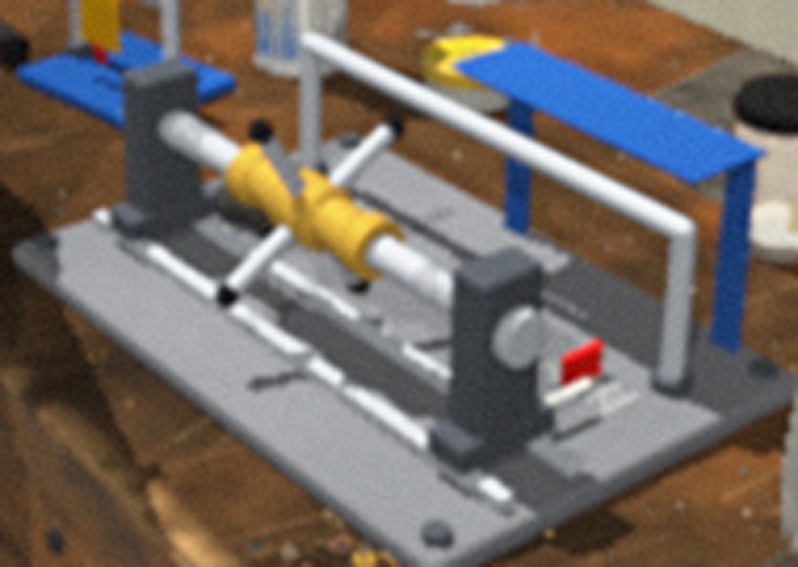

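The crops (top view) give: base corners (15,100), (35,580), (757,545); rail ends (70,182), (705,153); mark top (610,245); pointer tip (656,273); spoke ends (398,280), (402,518) and upper one (413,458). In the stand crop: corners (55,105), (347,57), (382,297), (85,347); rail ends (25,190), (312,142); tab top (152,203), and in the scene half about (553,45).

```bash
cat >h.py <<'E'
from rig import *
import numpy as np,cv2
from scipy.optimize import least_squares
C={n:get_calibration(n) for n in("scene","top")}
def proj(n,P):
    c=C[n];return cv2.projectPoints(np.array(P,float).reshape(-1,3),c["rvec"],c["tvec"],c["mtx"],None)[0][:,0]
def up(X,k,o): return (np.array(X,float)+.5)/k-.5+np.array(o)
def W(p,P):
    P=np.array(P,float).reshape(-1,3);c,s=np.cos(p[2]),np.sin(p[2])
    return np.c_[p[0]+c*P[:,0]-s*P[:,1],p[1]+s*P[:,0]+c*P[:,1],P[:,2]]
def fit(P,px,x0,ps=None,pxs=None):
    def f(p):
        r=proj("top",W(p,P))-px
        if ps is not None: r=np.r_[r,(proj("scene",W(p,ps))-pxs)]
        return r.ravel()
    s=least_squares(f,x0,loss="soft_l1");return s.x,f(s.x).reshape(-1,2)
def onplane(n,px,z):
    c=C[n];R=cv2.Rodrigues(c["rvec"])[0];o=-R.T@c["tvec"]
    d=R.T@np.linalg.inv(c["mtx"])@np.r_[px,1];return o+d*(z-o[2])/d[2]
def inv(p,q):
    c,s=np.cos(p[2]),np.sin(p[2]);d=np.array(q)-np.r_[p[:2],0];return np.array([c*d[0]+s*d[1],-s*d[0]+c*d[1],d[2]])
E
python3 - <<'E'
from h import *
np.set_printoptions(precision=4,suppress=True)
P=[[.13,.185,.014],[-.12,.185,.014],[-.12,-.185,.014],[.068,.15,.102],[.068,-.15,.102],[.064,.03,.129],[.064,-.15,.129]]
px=up([[15,100],[35,580],[757,545],[68,182],[707,153],[330,150],[707,140]],4.6,(275,168))
Ps=[[-.12,.185,.014],[-.12,-.185,.014],[.068,-.15,.105],[.068,.15,.105]]
pxs=up([[14,252],[425,565],[690,222],[310,37]],4.2,(230,190))
for a in((P,px,[.5,-.0,0]),(P,px,[.5,0,0],Ps,pxs)):
    p,r=fit(*a);print("fix",p);print(r)
F=p
def t(x,y,z): return inv(F,onplane("top",up([x,y],4.6,(275,168)),z))
print("mark",t(610,220,.032),t(610,270,.032),"ptr",t(656,273,.03))
def ts(x,y,z): return inv(F,onplane("scene",up([x,y],4.2,(230,190)),z))
print("mark s",ts(583,362,.032),"ptr s",ts(590,380,.03))
print("sleeve ends",t(287,405,.095),t(520,402,.095))
for th in np.arange(0,1.6,.1):
    q=[[-.045+.067*np.sin(th+k*np.pi/2),0,.088+.067*np.cos(th+k*np.pi/2)] for k in range(4)]
    a=(proj("top",W(F,q))-np.array([275,168]))*4.6; b=(proj("scene",W(F,q))-np.array([230,190]))*4.2
    print(round(th,1),a.round().astype(int).tolist(),b.round().astype(int).tolist())
Q=[[.05,.06,.01],[.05,-.06,.01],[-.05,-.06,.01],[-.05,.06,.01],[0,.05,.085],[0,-.05,.085]]
qx=up([[55,105],[347,57],[382,297],[85,347],[28,190],[310,143]],6,(170,185))
s,r=fit(Q,qx,[.6,.3,0]);print("stand",s);print(r)
A=onplane("top",up([152,203],6,(170,185)),.137);B=onplane("scene",up([133,45],6,(230,160)),.137)
print("tab",A,B,inv(s,A),inv(s,B))
E
```

```text
fix [0.4873 0.038  0.0438]
[[-0.0278 -0.4794]
 [-0.5691  0.0794]
 [ 1.1175 -0.4411]
 [ 2.1444 -0.4824]
 [-2.6096 -0.8488]
 [-0.3049  3.2832]
 [ 0.1093  1.3621]]
fix [0.4871 0.0376 0.0416]
[[ 0.2309 -0.5749]
 [-0.5371 -0.0121]
 [ 1.1777 -0.1775]
 [ 2.3646 -0.5497]
 [-2.3664 -0.6256]
 [-0.0776  3.3338]
 [ 0.3547  1.5909]
 [-0.8746 -2.9319]
 [ 2.0242 -0.291 ]
 [-1.0866  0.1142]
 [ 0.057  -0.5039]]
mark [ 0.0469 -0.1183  0.032 ] [ 0.021  -0.1162  0.032 ] ptr [ 0.0186 -0.1399  0.03  ]
mark s [ 0.0254 -0.1285  0.032 ] ptr s [ 0.0188 -0.1401  0.03  ]
sleeve ends [-0.0451  0.0551  0.095 ] [-0.0491 -0.0564  0.095 ]
0.0 [[411, 385], [390, 261], [388, 411], [408, 539]] [[311, 84], [411, 169], [310, 318], [202, 243]]
0.1 [[410, 371], [389, 264], [389, 424], [409, 538]] [[321, 81], [410, 180], [300, 322], [202, 231]]
0.2 [[409, 356], [388, 268], [390, 437], [410, 536]] [[332, 80], [409, 192], [290, 324], [203, 218]]
0.3 [[408, 343], [387, 273], [391, 449], [411, 532]] [[342, 80], [406, 204], [280, 326], [206, 205]]
0.4 [[406, 329], [386, 279], [392, 461], [412, 526]] [[352, 81], [403, 215], [270,
[... 679 characters left out ...]
 [[402, 120], [356, 288], [215, 293], [261, 113]]
1.2 [[395, 263], [385, 362], [403, 532], [414, 440]] [[405, 129], [347, 297], [210, 284], [271, 105]]
1.3 [[393, 261], [386, 375], [404, 536], [413, 425]] [[408, 139], [337, 304], [206, 274], [282, 98]]
1.4 [[392, 260], [386, 388], [406, 538], [413, 411]] [[410, 150], [328, 310], [204, 263], [292, 92]]
1.5 [[391, 260], [387, 401], [407, 539], [412, 396]] [[411, 161], [318, 315], [202, 251], [303, 87]]
stand [0.5398 0.4014 0.1648]
[[-0.357  -0.1557]
 [ 0.2046 -0.4516]
 [ 0.1057 -0.0424]
 [-0.3843  0.1811]
 [ 2.3603  0.0226]
 [-0.6659  0.4061]]
tab [0.5179 0.3968 0.137 ] [0.5151 0.3914 0.137 ] [-0.0223 -0.001   0.137 ] [-0.026  -0.0059  0.137 ]
```

```bash
python3 - <<'E'
from h import *
from scipy.spatial.transform import Rotation as Ro
np.set_printoptions(precision=4,suppress=True)
P=[[.13,.185,.014],[-.12,.185,.014],[-.12,-.185,.014],[.068,.147,.105],[.068,-.147,.105],[.072,.03,.129],[.072,-.15,.129]]
px=up([[15,100],[35,580],[757,545],[68,182],[707,153],[330,150],[707,140]],4.6,(275,168))
Ps=[[-.12,-.185,.014],[.068,-.147,.105],[.068,.147,.105]]
pxs=up([[425,565],[690,222],[310,37]],4.2,(230,190))
F,r=fit(P,px,[.5,0,0],Ps,pxs);print("fix",F);print(r)
def t(x,y,z): return inv(F,onplane("top",up([x,y],4.6,(275,168)),z))
print("mark",t(610,220,.032),t(610,270,.032),"ptr",t(656,273,.03))
def ts(x,y,z): return inv(F,onplane("scene",up([x,y],4.2,(230,190)),z))
print("mark s",ts(582,350,.032),"ptr s",ts(590,380,.03))
T=up([[398,280],[402,518],[413,458]],4.6,(275,168));S=up([[393,127],[358,287],[228,296],[261,130]],4.2,(230,190))
def q(th,y,r,k): return [[-.045+r*np.sin(th+i*np.pi/2),y,.088+r*np.cos(th+i*np.pi/2)] for i in k]
f=lambda v:np.r_[proj("top",W(F,q(*v,[0,2,3])))-T,proj("scene",W(F,q(*v,range(4))))-S].ravel()
s=least_squares(f,[1,0,.064]);print("sleeve th,y,r",s.x);print(f(s.x).reshape(-1,2))
R=Ro.from_quat(np.roll(get_obs()["eef_rot"],-1)).as_matrix();print(R)
print("sleeve world",W(F,[-.045,0,.088]))
np.save("F.npy",F)
E
```

```text
fix [0.4855 0.0379 0.0378]
[[ 0.3187 -0.2176]
 [-0.8568  0.3945]
 [ 0.9397  0.8426]
 [ 3.6403 -0.3991]
 [-3.3692  0.1302]
 [-0.2731  0.405 ]
 [ 0.0936 -1.0206]
 [ 0.7804 -0.0076]
 [-2.9294 -0.1401]
 [ 0.4404 -0.0508]]
mark [ 0.0489 -0.1184  0.032 ] [ 0.0231 -0.1164  0.032 ] ptr [ 0.0208 -0.1401  0.03  ]
mark s [ 0.035  -0.1204  0.032 ] ptr s [ 0.021  -0.1403  0.03  ]
sleeve th,y,r [ 1.0545 -0.0013  0.062 ]
[[ 0.6631  0.8312]
 [ 0.4418  0.3435]
 [ 0.8118  0.4981]
 [ 0.1598 -0.3079]
 [-0.2927 -1.1828]
 [-0.9154 -0.8186]
 [-0.0832 -0.7749]]
[[ 0.9005 -0.0003  0.4349]
 [-0.4349 -0.0009  0.9005]
 [ 0.0001 -1.     -0.001 ]]
sleeve world [[0.4405 0.0362 0.088 ]]
```

```bash
cat >>h.py <<'E'
from scipy.spatial.transform import Rotation as Ro
import os
F=np.load("F.npy") if os.path.exists("F.npy") else None
def tool(p,target):  # shift (mm, tool axes) and turn to reach a target given in frame p
    o=get_obs();R=Ro.from_quat(np.roll(o["eef_rot"],-1)).as_matrix()
    d=R.T@(W(p,target)[0]-o["ee_pos"])*1e3
    dy=p[2]-np.arctan2(R[1,0],R[0,0])
    print("shift",d.round(1),"turn",round(-dy,3),"now in frame",inv(p,o["ee_pos"]).round(4),"t",round(o["time_s"],2))
E
python3 -c "
from h import *
tool(F,[-.115,0,.20])"
```

```text
shift [ 319.1   26.7 -433.3] turn -0.488 now in frame [-0.1939  0.5324  0.2262] t 0.2
```

Request:
{"fn": "step_arm", "kwargs": {
  "series": [
    [[30,0,-40],-0.05,-1],
    [[60,0,-80],-0.1,-1],
    [[95,3,-130],-0.15,-1],
    [[130,6,-175],-0.2,-1],
    [[160,10,-220],-0.25,-1],
    [[195,13,-265],-0.3,-1],
    [[225,16,-305],-0.35,-1],
    [[255,20,-345],-0.4,-1],
    [[285,23,-390],-0.45,-1],
    [[319,26,-433],-0.488,-1]
  ]
}}

```text
time_s: 1.2
ee_pos: [0.363, 0.0701, 0.203]
eef_rot: [0.707, -0.707, -0.014, 0.014]
wrist_force: [2.3, -0.5, 0.5]
opening: 0.0165
```

```bash
python3 -c "
from h import *
tool(F,[-.105,0,.115]);print(get_obs()['opening'])"
```

```text
shift [ 16.1  88.  -36.9] turn 0.003 now in frame [-0.1212  0.0368  0.203 ] t 1.2
0.016464173169016615
```

Request:
{"fn": "step_arm", "kwargs": {
  "series": [
    [[0,0,0],0,-1],
    [[0,0,0],0,-1],
    [[0,0,0],0,-1],
    [[0,0,0],0,-1],
    [[0,0,0],0,-1],
    [[0,0,0],0,-1],
    [[0,0,0],0,-1],
    [[0,0,0],0,-1],
    [[0,0,0],0,-1],
    [[0,0,0],0,-1]
  ]
}}

```text
time_s: 2.2
ee_pos: [0.3632, 0.0721, 0.203]
eef_rot: [0.707, -0.707, -0.013, 0.013]
wrist_force: [-0.1, -0.3, -0.5]
opening: 0.0004
```

```bash
python3 -c "
from h import *
tool(F,[-.105,0,.115])"
```

```text
shift [ 15.9  88.  -38.8] turn 0.0 now in frame [-0.1209  0.0388  0.203 ] t 2.2
```

Request:
{"fn": "step_arm", "kwargs": {
  "series": [
    [[4,20,-20],0,-1],
    [[10,50,-39],0,-1],
    [[13,88,-39],0,-1],
    [[20,88,-39],0,-1],
    [[34,88,-39],0,-1],
    [[48,88,-39],0,-1],
    [[62,88,-39],0,-1],
    [[78,88,-39],0,-1],
    [[94,88,-39],0,-1],
    [[108,88,-39],0,-1]
  ]
}}

```text
time_s: 3.2
ee_pos: [0.474, 0.0378, 0.1162]
eef_rot: [0.707, -0.707, -0.014, 0.014]
wrist_force: [-3.1, 0.1, 2.0]
opening: 0.0003
```

```bash
cat >snap.py <<'E'
import sys
from h import *
k=sys.argv[1];t=get_image("top");s=get_image("scene")
a=cv2.resize(t[168:298,275:445],None,fx=3,fy=3,interpolation=cv2.INTER_CUBIC)
b=cv2.resize(s[190:320,230:310 if 0 else 420],(int(190*390/130*.5*1.0)*1,195),interpolation=cv2.INTER_CUBIC)
cv2.imwrite(f"pics/{k}.png",np.hstack([a,np.vstack([b,b*0])])[:,:,::-1])
np.save(k+".npy",np.stack([t,s]))
E
python3 -c "
from h import *
tool(F,[-.0125,0,.115]);o=get_obs();print(o['wrist_force'])"; python3 snap.py s1
```

```text
shift [-1.   1.2 -0.3] turn 0.001 now in frame [-0.0115  0.0003  0.1162] t 3.2
[-3.09800741  0.05771242  1.98232903]
```

Request:
{"fn": "step_arm", "kwargs": {
  "series": [
    [[0,-25,0],0,-1],
    [[0,-55,0],0,-1],
    [[-30,-55,0],0,-1],
    [[-65,-55,0],0,-1],
    [[-95,-50,0],0,-1],
    [[-95,-15,0],0,-1],
    [[-95,1,0],0,-1],
    [[-88,1,0],0,-1],
    [[-76,1,0],0,-1],
    [[-64,1,0],0,-1]
  ]
}}

```text
time_s: 4.3
ee_pos: [0.4103, 0.035, 0.1151]
eef_rot: [0.707, -0.707, -0.014, 0.013]
wrist_force: [-4.0, -0.6, 3.9]
opening: 0.0004
```

Request:
{"fn": "step_arm", "kwargs": {
  "series": [
    [[8,0,0],0,-1],
    [[16,0,0],0,-1],
    [[25,0,0],0,-1],
    [[34,0,0],0,-1],
    [[43,0,0],0,-1],
    [[52,0,0],0,-1],
    [[60,0,0],0,-1],
    [[64,0,0],0,-1],
    [[64,0,0],0,-1],
    [[64,0,0],0,-1]
  ]
}}

```text
time_s: 5.3
ee_pos: [0.4734, 0.0373, 0.1142]
eef_rot: [0.707, -0.707, -0.014, 0.013]
wrist_force: [0.2, -0.6, -0.7]
opening: 0.0006
```

Request:
{"fn": "step_arm", "kwargs": {
  "series": [
    [[0,-25,0],0,-1],
    [[0,-55,0],0,-1],
    [[-30,-55,0],0,-1],
    [[-65,-55,0],0,-1],
    [[-95,-50,0],0,-1],
    [[-95,-15,0],0,-1],
    [[-95,0,0],0,-1],
    [[-95,0,0],0,-1],
    [[-95,0,0],0,-1],
    [[-95,0,0],0,-1]
  ]
}}

```text
time_s: 6.3
ee_pos: [0.3786, 0.0337, 0.1148]
eef_rot: [0.707, -0.707, -0.014, 0.013]
wrist_force: [0.5, 0.5, -0.2]
opening: 0.0006
```

```bash
python3 -c "
from h import *
tool(F,[-.0357,0,.115])"; python3 snap.py s2
```

```text
shift [71.3 -0.1  0.1] turn 0.0 now in frame [-1.070e-01 -1.000e-04  1.148e-01] t 6.3
```

View pics/s2.png

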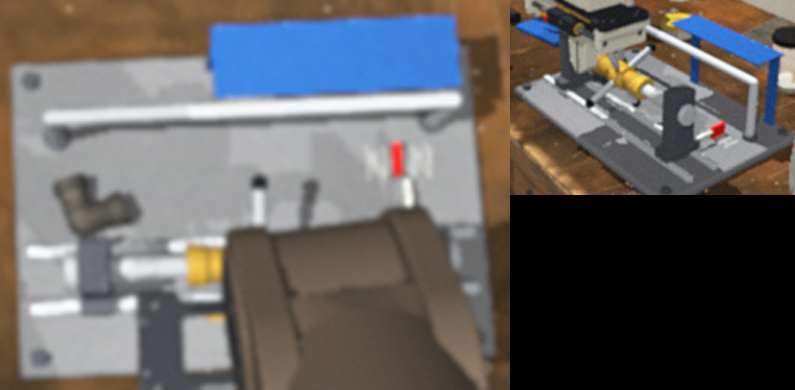

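Seven pictures viewed. The pointer tip is near (407,182) and the mark near (397,160), about 6 mm left, as predicted. Last stroke now.

Request:
{"fn": "step_arm", "kwargs": {
  "series": [
    [[10,0,0],0,-1],
    [[20,0,0],0,-1],
    [[30,0,0],0,-1],
    [[38,0,0],0,-1],
    [[46,0,0],0,-1],
    [[53,0,0],0,-1],
    [[60,0,0],0,-1],
    [[66,0,0],0,-1],
    [[71,0,0],0,-1],
    [[71,0,0],0,-1]
  ]
}}

```text
time_s: 7.4
ee_pos: [0.4484, 0.0362, 0.1134]
eef_rot: [-0.707, 0.707, 0.013, -0.014]
wrist_force: [-3.9, 0.4, -0.2]
opening: 0.0004
```

```bash
python3 - <<'E'
from h import *
np.set_printoptions(precision=4,suppress=True)
t=get_image("top");s=get_image("scene")
a=cv2.resize(t[200:240,385:435],None,fx=10,fy=10,interpolation=cv2.INTER_CUBIC)   # 500x400
b=cv2.resize(s[262:302,350:380],None,fx=10,fy=10,interpolation=cv2.INTER_CUBIC)   # 300x400
cv2.imwrite("pics/m3.png",np.hstack([a,b])[:,:,::-1])
tool(F,[-.0357,0,.115])
E
```

```text
shift [ 1.4 -1.3  0.3] turn 0.0 now in frame [-0.0371 -0.0003  0.1137] t 7.5
```

View pics/m3.png

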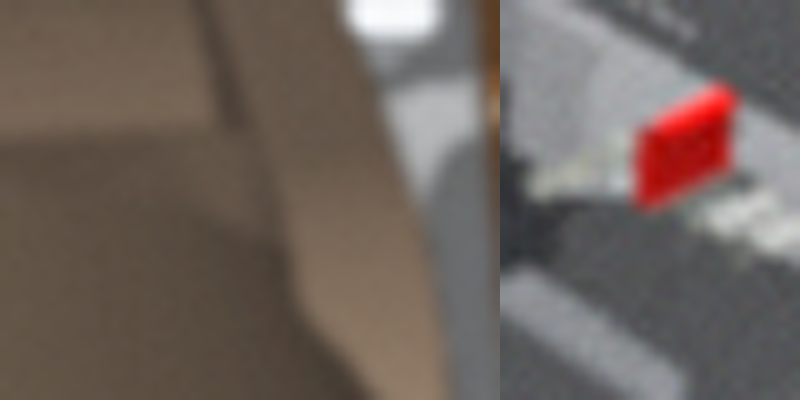

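Picture 8 shows that the arm hides the pointer from above. In the scene half the pointer meets the mark at about (635,170), so it is near level. I'll move off to the hanger and recheck from above.

Request:
{"fn": "step_arm", "kwargs": {
  "series": [
    [[0,-25,0],0,-1],
    [[0,-60,0],0,-1],
    [[0,-90,20],0,-0.5],
    [[5,-100,60],0,0],
    [[15,-100,105],0,1],
    [[25,-100,150],0,1],
    [[35,-100,195],0,1],
    [[45,-100,240],0,1],
    [[55,-100,270],0,1],
    [[60,-100,290],0,1]
  ]
}}

```text
time_s: 8.5
ee_pos: [0.4983, 0.3321, 0.2141]
eef_rot: [0.708, -0.706, -0.015, 0.014]
wrist_force: [0.1, -0.6, 0.2]
opening: 0.0596
```

```bash
python3 - <<'E'
from h import *
S=[.5398,.4014,.1648];np.save("S.npy",S)
tool(np.array(S),[-.022,-.002,.20])
t=get_image("top")
a=cv2.resize(t[200:245,375:430],None,fx=11,fy=11,interpolation=cv2.INTER_CUBIC)
cv2.imwrite("pics/m4.png",a[:,:,::-1])
E
```

```text
shift [22.7 14.3 62.9] turn -0.124 now in frame [-0.0523 -0.0616  0.2141] t 8.5
```

View pics/m4.png

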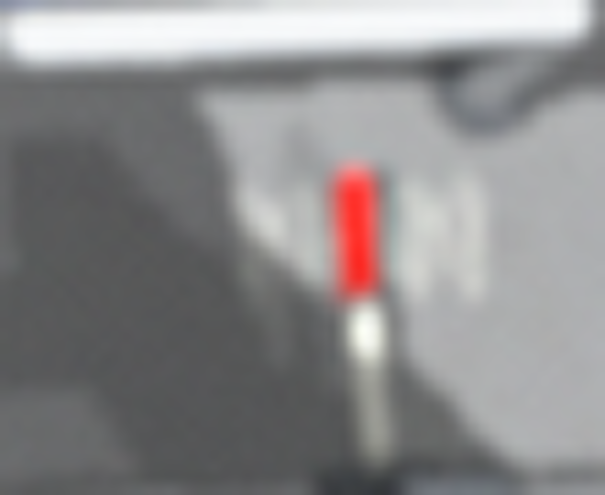

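Picture 9: mark from (355,175) to (359,295), pointer tip at (364,312), so the offset is about 1 mm, within 3 mm. Now for the hanger.

Request:
{"fn": "step_arm", "kwargs": {
  "series": [
    [[5,3,15],-0.03,1],
    [[10,6,30],-0.06,1],
    [[15,9,45],-0.1,1],
    [[22,14,63],-0.124,1],
    [[22,14,63],-0.124,1],
    [[22,14,63],-0.124,1],
    [[22,14,63],-0.124,1],
    [[22,14,63],-0.124,1],
    [[22,14,63],-0.124,1],
    [[22,14,63],-0.124,1]
  ]
}}

```text
time_s: 9.55
ee_pos: [0.5172, 0.3919, 0.2003]
eef_rot: [0.705, -0.705, -0.057, 0.057]
wrist_force: [-0.1, 0.3, -0.4]
opening: 0.092
```

```bash
python3 - <<'E'
from h import *
S=np.load("S.npy");tool(S,[-.022,-.002,.10]);print(get_obs()["opening"])
E
```

```text
shift [  1.8 100.3   3.6] turn -0.003 now in frame [-0.0238 -0.0057  0.2003] t 9.55
0.09196013832037386
```

Request:
{"fn": "step_arm", "kwargs": {
  "series": [
    [[2,30,3],0,1],
    [[2,60,3],0,1],
    [[2,85,3],0,1],
    [[2,100,3],0,1],
    [[2,100,3],0,1],
    [[2,100,3],0,-1],
    [[2,100,3],0,-1],
    [[2,100,3],0,-1],
    [[2,100,3],0,-1],
    [[2,100,3],0,-1]
  ]
}}

```text
time_s: 10.55
ee_pos: [0.5188, 0.3957, 0.1005]
eef_rot: [0.705, -0.705, -0.058, 0.057]
wrist_force: [0.7, 0.3, 0.2]
opening: 0.0565
```

Request:
{"fn": "step_arm", "kwargs": {
  "series": [
    [[0,0,0],0,-1],
    [[0,0,0],0,-1],
    [[0,0,0],0,-1],
    [[0,0,0],0,-1],
    [[0,0,0],0,-1],
    [[0,0,0],0,-1],
    [[0,0,0],0,-1],
    [[0,0,0],0,-1],
    [[0,0,0],0,-1],
    [[0,0,0],0,-1]
  ]
}}

```text
time_s: 11.55
ee_pos: [0.5185, 0.3957, 0.1]
eef_rot: [0.705, -0.705, -0.057, 0.057]
wrist_force: [-1.2, 1.8, 0.2]
opening: 0.0237
```

```bash
python3 - <<'E'
from h import *
S=np.load("S.npy");tool(S,[-.022,-.002,.10]);print(get_obs()["wrist_force"])
E
```

```text
shift [-0.1  0.   0.1] turn -0.002 now in frame [-0.0219 -0.0021  0.1   ] t 11.55
[-1.19578594  1.8453353   0.20336783]
```

Request:
{"fn": "step_arm", "kwargs": {
  "series": [
    [[0,-5,0],0,-1],
    [[0,-12,0],0,-1],
    [[0,-20,0],0,-1],
    [[0,-30,0],0,-1],
    [[0,-42,0],0,-1],
    [[0,-55,0],0,-1],
    [[0,-70,0],0,-1],
    [[0,-85,0],0,-1],
    [[0,-98,0],0,-1],
    [[0,-105,0],0,-1]
  ]
}}

```text
time_s: 12.55
ee_pos: [0.5191, 0.3958, 0.207]
eef_rot: [0.705, -0.704, -0.058, 0.057]
wrist_force: [0.7, -0.2, -1.3]
opening: 0.0239
```

```bash
python3 - <<'E'
from h import *
tool(F,[.046,.085,.20]);o=get_obs();print(o["wrist_force"],o["torque"],o["opening"])
E
```

```text
shift [ -34.8    6.6 -269.2] turn 0.124 now in frame [0.0471 0.3564 0.207 ] t 12.55
[ 0.66035563 -0.17785172 -1.26501637] [ 0.08808704 -0.01463199 -0.03464567] 0.023886597648006505
```

Request:
{"fn": "step_arm", "kwargs": {
  "series": [
    [[-2,0,-15],0.01,-1],
    [[-6,0,-45],0.03,-1],
    [[-10,0,-80],0.045,-1],
    [[-15,0,-115],0.06,-1],
    [[-20,0,-150],0.075,-1],
    [[-24,0,-185],0.09,-1],
    [[-28,0,-220],0.105,-1],
    [[-32,0,-245],0.115,-1],
    [[-34,0,-262],0.12,-1],
    [[-35,0,-269],0.124,-1]
  ]
}}

```text
time_s: 13.55
ee_pos: [0.5272, 0.1218, 0.2047]
eef_rot: [-0.707, 0.707, 0.012, -0.013]
wrist_force: [0.7, 0.4, -1.3]
opening: 0.0236
```

```bash
python3 - <<'E'
from h import *
t=get_image("top");s=get_image("scene")
tool(F,[.046,.085,.117])
a=cv2.resize(t[168:268,275:375],None,fx=4,fy=4,interpolation=cv2.INTER_CUBIC)
b=cv2.resize(s[140:240,270:370],None,fx=4,fy=4,interpolation=cv2.INTER_CUBIC)
cv2.imwrite("pics/m5.png",np.hstack([a,b])[:,:,::-1])
E
```

```text
shift [ 1.  87.8  0.8] turn -0.001 now in frame [0.0451 0.0842 0.2048] t 13.65
```

View pics/m5.png

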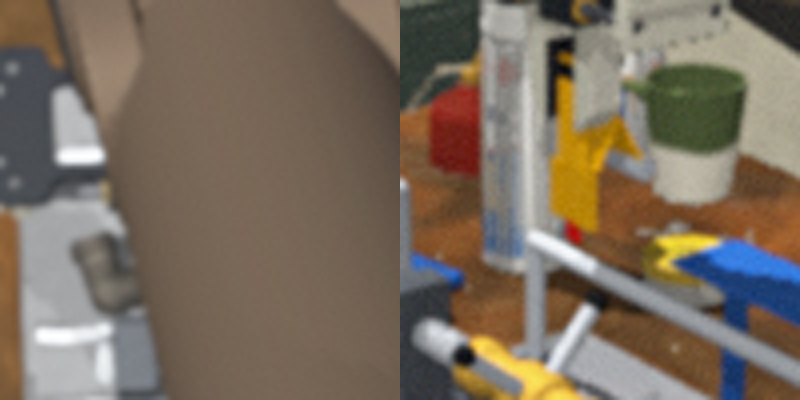

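Picture 10: the hanger hangs upright in the gripper above the rail's open end, saddle apex near (615,125). Lowering it.

Request:
{"fn": "step_arm", "kwargs": {
  "series": [
    [[1,12,0],0,-1],
    [[1,26,0],0,-1],
    [[1,40,0],0,-1],
    [[1,52,0],0,-1],
    [[1,62,0],0,-1],
    [[1,70,0],0,-1],
    [[1,77,0],0,-1],
    [[1,82,0],0,-1],
    [[1,85,0],0,-1],
    [[1,85,0],0,-1]
  ]
}}

```text
time_s: 14.65
ee_pos: [0.5284, 0.1243, 0.1198]
eef_rot: [-0.707, 0.707, 0.013, -0.014]
wrist_force: [-0.4, 0.4, -1.1]
opening: 0.024
```

```bash
python3 - <<'E'
from h import *
tool(F,[.046,-.118,.117]);o=get_obs();print(o["wrist_force"],o["torque"],o["opening"])
E
```

```text
shift [-2.000e-01  2.800e+00 -2.028e+02] turn 0.0 now in frame [0.0462 0.0848 0.1198] t 14.65
[-0.40972631  0.44103181 -1.05495009] [ 0.07911855 -0.00857192 -0.01760992] 0.023981730561687918
```

Still bearing its own weight; lower 3 mm more in small steps to seat.

Request:
{"fn": "step_arm", "kwargs": {
  "series": [
    [[0,1,0],0,-1],
    [[0,1,0],0,-1],
    [[0,2,0],0,-1],
    [[0,2,0],0,-1],
    [[0,3,0],0,-1],
    [[0,3,0],0,-1],
    [[0,3,0],0,-1],
    [[0,3,0],0,-1],
    [[0,3,0],0,-1],
    [[0,3,0],0,-1]
  ]
}}

```text
time_s: 15.65
ee_pos: [0.5286, 0.1244, 0.117]
eef_rot: [0.707, -0.707, -0.014, 0.013]
wrist_force: [0.9, -0.1, 0.2]
opening: 0.0238
```

```bash
python3 - <<'E'
from h import *
tool(F,[.046,-.118,.117]);o=get_obs();print(o["wrist_force"],o["torque"],o["opening"])
E
```

```text
shift [  -0.4   -0.  -202.8] turn 0.0 now in frame [0.0463 0.0848 0.117 ] t 15.65
[ 0.85417739 -0.1208862   0.15789586] [ 0.10008975 -0.05683168  0.01367102] 0.023797364097580195
```

Request:
{"fn": "step_arm", "kwargs": {
  "series": [
    [[0,0,-8],0,-1],
    [[0,0,-22],0,-1],
    [[0,0,-38],0,-1],
    [[0,0,-54],0,-1],
    [[0,0,-70],0,-1],
    [[0,0,-85],0,-1],
    [[0,0,-97],0,-1],
    [[0,0,-105],0,-1],
    [[0,0,-110],0,-1],
    [[0,0,-110],0,-1]
  ]
}}

```text
time_s: 16.65
ee_pos: [0.5328, 0.0136, 0.117]
eef_rot: [-0.707, 0.707, 0.013, -0.013]
wrist_force: [1.8, -1.1, -0.5]
opening: 0.0234
```

```bash
python3 - <<'E'
from h import *
tool(F,[.046,-.118,.117]);o=get_obs();print(o["wrist_force"],o["torque"],o["opening"])
E
```

```text
shift [ -0.3   0.  -92. ] turn -0.001 now in frame [ 0.0464 -0.026   0.117 ] t 16.65
[ 1.75587584 -1.07107676 -0.53967341] [-0.17549368 -0.25697889  0.0236093 ] 0.02344599268809689
```

Request:
{"fn": "step_arm", "kwargs": {
  "series": [
    [[0,0,-8],0,-1],
    [[0,0,-20],0,-1],
    [[0,0,-33],0,-1],
    [[0,0,-46],0,-1],
    [[0,0,-59],0,-1],
    [[0,0,-70],0,-1],
    [[0,0,-80],0,-1],
    [[0,0,-88],0,-1],
    [[0,0,-92],0,-1],
    [[0,0,-92],0,-1]
  ]
}}

```text
time_s: 17.65
ee_pos: [0.5363, -0.0785, 0.117]
eef_rot: [-0.707, 0.707, 0.013, -0.013]
wrist_force: [2.8, -1.2, 0.4]
opening: 0.0231
```

```bash
python3 - <<'E'
from h import *
tool(F,[.046,-.118,.117]);o=get_obs();print(o["wrist_force"],o["torque"],o["opening"])
s=get_image("scene")
b=cv2.resize(s[200:310,300:440],None,fx=5,fy=5,interpolation=cv2.INTER_CUBIC)
cv2.imwrite("pics/m6.png",b[:,:,::-1])
E
```

```text
shift [-0.4 -0.   0.2] turn -0.001 now in frame [ 0.0464 -0.1182  0.117 ] t 17.65
[ 2.82399117 -1.18247603  0.44278459] [-0.3461607  -0.63041938 -0.05363242] 0.023064132657431017
```

View pics/m6.png

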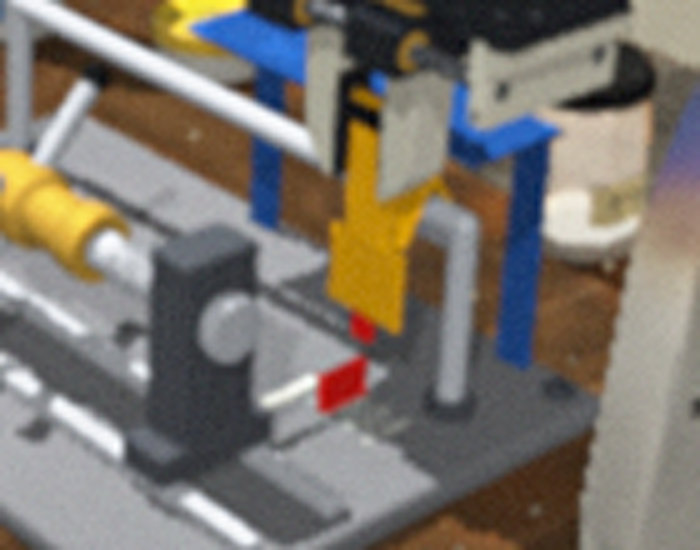

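Picture 11: the hanger is seated on the rail near the right end, red tongue at (362,330) above the mark at (343,385). I'll release gently and lift straight up.

Request:
{"fn": "step_arm", "kwargs": {
  "series": [
    [[0,0,0],0,0.1],
    [[0,0,0],0,0.1],
    [[0,0,0],0,0.1],
    [[0,0,0],0,0.1],
    [[0,0,0],0,0.1],
    [[0,-15,0],0,0.1],
    [[0,-35,0],0,0.1],
    [[0,-60,0],0,0.1],
    [[0,-85,0],0,0.1],
    [[0,-110,0],0,0.1]
  ]
}}

```text
time_s: 18.7
ee_pos: [0.5359, -0.0775, 0.2279]
eef_rot: [0.707, -0.707, -0.013, 0.014]
wrist_force: [1.6, 0.1, -0.7]
opening: 0.0505
```

Request:
{"fn": "step_arm", "kwargs": {
  "series": [
    [[-5,-5,25],0,0.1],
    [[-20,-5,70],0,0.1],
    [[-40,-5,115],0,0.1],
    [[-60,-5,160],0,0.1],
    [[-80,-5,205],0,0.1],
    [[-90,-5,250],0,0.1],
    [[-100,-5,295],0,0.1],
    [[-110,-5,330],0,0.1],
    [[-115,-5,350],0,0.1],
    [[-115,-5,350],0,0.1]
  ]
}}

```text
time_s: 19.7
ee_pos: [0.4064, 0.2713, 0.2319]
eef_rot: [0.707, -0.707, -0.015, 0.016]
wrist_force: [0.4, -0.3, 0.0]
opening: 0.0505
```

```bash
python3 - <<'E'
from h import *
t=get_image("top");s=get_image("scene");o=get_obs();print(o["ee_pos"],o["wrist_force"],o["opening"])
a=cv2.resize(t[175:245,375:440],None,fx=8,fy=8,interpolation=cv2.INTER_CUBIC) #520x560
b=cv2.resize(s[215:295,345:380],None,fx=7,fy=7,interpolation=cv2.INTER_CUBIC) #245x560
cv2.imwrite("pics/m7.png",np.hstack([a,b])[:,:,::-1])
E
```

```text
[0.40781122 0.26769299 0.23181405] [ 0.07553761 -0.39775564 -0.43319125] 0.0504528481599004
```

View pics/m7.png

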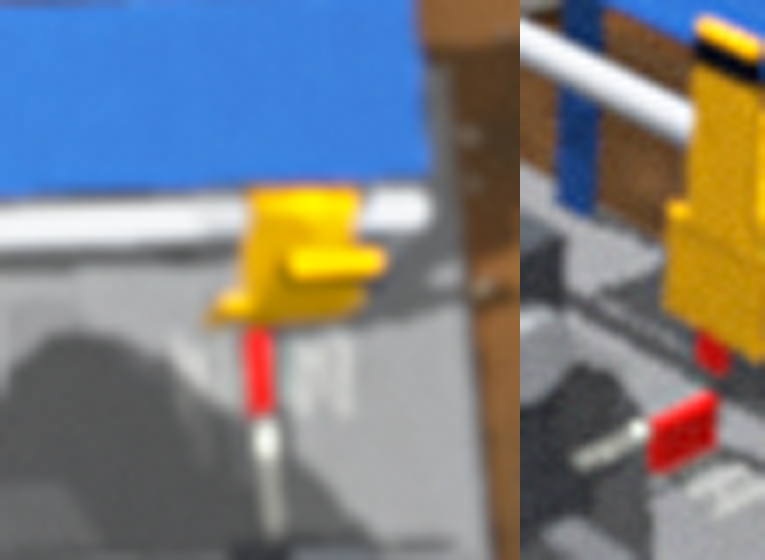

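Picture 12 (last): the hanger hangs level and clear of the gripper; tab top centre (337,260), saddle centre (304,200), mark (258,375), pointer tip (265,430); in the scene half, tongue tip (713,370), mark top centre (683,412).

```bash
python3 - <<'E'
from h import *
np.set_printoptions(precision=4,suppress=True)
t=lambda x,y,z:inv(F,onplane("top",up([x,y],8,(375,175)),z))
s=lambda x,y,z:inv(F,onplane("scene",up([x-520,y],7,(345,215)),z))
print("tab",t(337,260,.154),"saddle",t(304,200,.12),"mark near edge",t(260,412,.032),"ptr",t(265,425,.03))
print("tongue s",s(713,372,.042),"mark s",s(683,412,.032),"mark near top",s(651,432,.032),"ptr s",s(640,430,.03))
h=[[.046,-.118,.154],[.068,-.118,.12],[.046,-.118,.042],[.036,-.118,.032]]
print((proj("top",W(F,h))-[375,175])*8,(proj("scene",W(F,h))-[345,215])*7+[520,0])
E
```

```text
tab [ 0.0465 -0.1175  0.154 ] saddle [ 0.0696 -0.1168  0.12  ] mark near edge [ 0.0237 -0.1161  0.032 ] ptr [ 0.02   -0.1176  0.03  ]
tongue s [ 0.0443 -0.1219  0.042 ] mark s [ 0.0331 -0.1213  0.032 ] mark near top [ 0.0177 -0.1235  0.032 ] ptr s [ 0.0182 -0.1185  0.03  ]
[[335.4305 258.3492]
 [305.4004 202.0741]
 [262.8819 327.6831]
 [259.7186 366.7812]] [[727.4077  24.3435]
 [773.0677 109.7354]
 [704.796  361.8606]
 [679.1769 401.2179]]
```

```bash
python3 -c "
from h import *
o=get_obs();print(o['time_s'],o['ee_pos'],o['wrist_force']);print(hand_in())"
```

```text
19.8 [0.40781122 0.26769299 0.23181405] [ 0.07553761 -0.39775564 -0.43319125]
the job is handed in; nothing more can be done
None
```

The job is handed in at about 20 s of robot time. The hand-in gives no verdict, so the results below are from my own checks.

I turned the sleeve about 4.4 rad with three pushes on its spokes. Then I took the hanger off the stand by its tab, hooked it on the open left end of the rail and slid it under the guard to the red mark. I released it there and moved the arm clear.

- **Pointer:** the pictures put it about 1 mm from the mark along y in the top view. A rough reading of a blurred edge in the scene view gave about 3–5 mm at different points on the mark. I trust the top view more, since it looks almost straight down on both parts.
- **Hanger:** it hangs level and free, within about 1 mm of the mark along y in both views. The saddle reads about 2 mm from the rail's axis in x, and the rail had taken its weight before I let go.
- **Bystanders:** I did nothing near them and saw none moved in the crops I viewed, but I did not take a last full-scene picture to confirm it.
- **Contact:** the wrist force read near zero at hand-in, with the gripper about 23 cm above the bench.

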